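# Close a two-part mould in the bench quick clamp

## Robot

A 6-joint arm with a two-finger parallel gripper is mounted at the origin on the work surface. World frame = base frame: x ahead of the robot, y to its left, z up, the work surface at z = 0. Lengths are in m, angles in rad, forces in N, time in s.
With the tool pointing down it reaches from about 0.225 to 0.875 m from the base axis. Payload 3.4 kg.
Tool frame: the origin (TCP) lies on the centre line of the jaws, within the pads' length; the fingertips stand 11 mm ahead of it and the grasp point (between the pads) lies 8 mm behind it; z points along the fingers, y is the line along which they close (so a half turn about z gives the same grasp; the last joint's range is limited). The gripper opens to 85 mm and grips with 20 to 120 N. Pads are 22 mm wide; open, the fingers measure 114 mm over their backs; the gripper's body (76 mm by 85 mm) begins 54 mm behind the grasp point. The pads swing forward as they close: fully open they stand 13 mm farther back than shut.
Start: joints at [1.088, 0.276, 1.505, -0, 1.361, -0.121], TCP at [0.204, 0.538, 0.242] pointing down, gripper open.
Joint ranges: [-2.89, 2.89], [-0.75, 2.08], [0.22, 2.7], [-1.18, 4.32], [0.11, 2.71], [-2.7, 2.7]. Speed limits (rad/s): [2.57, 2.57, 3.14, 3.14, 3.14, 3.14].

## Interface

Orientations are given as a unit quaternion [w, x, y, z].
In Python, from rig import manip, eyes, job gives the robot as it stands.
- The arm moves only by the tool drive_tool, never from a script. Its argument "rows" is a list of rows, each a list of 3 entries, a list of its own where there are three numbers: the turn, a rotation vector about the world's x, y, z in rad, then the shift along the world's x, y, z in cm, then the finger opening in cm, from 0 to 8.54. A call has 1 to 8 rows; each row shifts and turns the commanded pose from where the row before left it; what a row does not reach is not made up. A row lasts 1/8 s, in which the tool goes at most 62.5 mm and 10.7 degrees, less where a joint would pass 70% of its speed; a pose out of reach is approached as far as the arm can. A call is refused whole if a number of a shift passes 6.25 or a number of a turn 0.188, either way. A call with a gripper value outside its range is refused whole. The fingers move at their own pace and stop on an object; "force" is the grip in N (left out, the last holds). Time passes only in rows, so rows that do not move let the fingers close. It gives the time, the measured TCP pose, the force, the opening and the grip force at its end, in the units of the state.
- manip.get_state(): the state, without advancing time (a new reading comes with each control period).
- eyes.get_image(name): name is "scene" or "top" or "wrist"; returns the picture (420x560x3 uint8, red, green, blue); there is no depth.
- eyes.get_calibration(name): a dict with "camera_matrix" (3x3 intrinsics, pixels), "view" (4x4, takes a point from world to camera coordinates). Camera axes: x right, y up, looking along -z (the intrinsics and any distortion apply to the point x, -y, -z); pixel columns grow to the right and rows downward; lengths in m; the calibration is good to about 2 mm. A picture is of the moment at which its call begins: read the wrist's pose just before it. get_calibration takes no time and is no camera call; for the wrist camera it gives the pose at the moment of the call.
- job.sign_off(): hands the job in; it is judged then, once.
The state is a dict: "clock": time; "qpos": joint angles; "qd": joint speeds; "effort": joint torques, N m; "position": TCP position; "ee_rot": TCP orientation; "contact_force": force on the tool from outside, world axes, zero at the start; "moment": the same for the moment, N m; "width": finger opening in m; "gripper_force": force on a finger pad.
Only numpy, scipy, OpenCV 4.12 (cv2) and the standard library are available. Lean on these libraries where they do the work, as an engineer would, in place of code of your own. Each camera call takes 0.05 s, during which the arm holds its last target. There are 200 camera calls.

## Task

Close the two-part aluminium mould in the bench clamp: squeeze the clamp's orange trigger, stroke by stroke, until the mould is fully shut and the jaws keep hold of it by themselves with the trigger let go; then press the orange release tab so that the jaw runs all the way back and the shut mould is left free on the bed. The mould is delicate: the jaw must never press on it with more than 20 N. Do not touch the mould or the far jaw yourself, and leave the things round about where they are.

Things in the scene. Friction and masses are not known exactly. Their poses are not given: they have to be found in the camera images.
- clamp: Fixed bench quick clamp, base 290 x 90 mm. Origin on the underside, 135 mm from the far-jaw end; x along the bar from handle to far jaw, z up. Along x in mm: release tab -141 to -115; handle post -60 to -46; trigger post -25 to -15 at rest; near jaw 11 to 20; mould bed 20 to 108 (48 high); far pad's face 104 when open; jaw plate 125 to 137. Housing 60 high, jaws 97, handle 125.
- handle_grip (a point): Point in the middle of the fixed black handle post (14 mm thick along the clamp's x, 30 wide), 105 mm above the table, 20 below its top. Axes as the clamp's.
- trigger_grip (a point): Middle of the orange trigger post (10 mm thick along the clamp's x, 30 wide, top 121 above the table), 105 mm above the table; at rest 33 mm from handle_grip on the +x side; moves with the trigger. Pinch handle and trigger together from above, fingers closing along the clamp's x: 45 mm over both at rest, 28 mm fully squeezed.
- trigger (a joint): Travel of the trigger towards the handle (clamp -x), 0 at rest to 0.017 m. Its return spring takes 2.4 to 3.8 N. The first 3 to 7 mm only engage the ratchet; then it carries the jaw along 1:1. Let it right out to 0 before the next stroke. Each full stroke walks the jaw about 6 to 12 mm; the ratchet (3 mm teeth) keeps it there, giving back at most 3 mm.
- far_jaw: Steel bar and dark far jaw plate (12 x 56 x 45 mm) with its pad. Its origin and axes coincide with the clamp's while fully open (pad 84 mm from the near jaw) and move with it towards clamp -x, up to 42 mm. A spring pulls it open with 2 to 3 N; the ratchet holds it until the release tab is pressed.
- jaw_plate (a point): Centre of the top edge of the far jaw plate: at clamp x = 131 mm, 97 above the table when fully open; moves with the jaw towards clamp -x.
- jaw_pad: Orange sprung pad on the far jaw, 52 x 40 mm face. It gives 1.5 N per mm, up to 12 mm (18 N), then it is solid. Origin and axes coincide with far_jaw's until it is pressed back: its lead over far_jaw along clamp +x is the squeeze on the mould, and shows whether the jaw still grips with the trigger let go. 16 to 22 N on the trigger is enough; over 26 N is too much.
- release (a joint): Travel of the release tab downwards, 0 at rest to 0.008 m. Spring 1.7 to 4.1 N, a few N more while the clamp is tight. Held down 4 mm or more it frees the ratchet and the jaw runs back within about a second; let go earlier, the jaw stops where it is. The tab ticks down up to 3 mm by itself as teeth pass.
- tab_top (a point): Centre of the top face of the orange release tab (26 x 30 mm), 89 mm above the table when at rest, 75 mm behind the handle's middle (clamp -x). Press straight down with closed fingers. Moves with the tab.
- mould: Aluminium suppository mould lying loose between the jaws, 44 mm wide (y), 45 tall, 56 long when shut (two blocks of 28 on guide pins), 300 g. Origin at the centre of the underside of the block next to the near jaw; x points roughly towards the far jaw, to the other block.
- mould_front (a joint): Gap between the two blocks of the mould: 0 shut, up to 0.014 m. The pins are stiff: it takes about 5 N to push shut and it stays where it is left.
- mortar: Bystander: white mortar bowl, 110 mm across, 65 tall; origin under its centre.
- glue_stick: Bystander: glue stick standing upright, 28 mm diameter, 95 tall; origin under its centre.
- amber_jar: Bystander: amber jar, 48 mm diameter, 75 tall; origin under its centre.
- amber_jar2: Bystander: second amber jar of the same size; origin under its centre.
- calculator: Bystander: black desk calculator, 150 x 110 x 25 mm; origin under its centre.
- pocket_scale: Bystander: grey pocket scale, 130 x 80 x 21 mm; origin under its centre.
- dish: Bystander: small glass dish, 70 mm across, 22 tall; origin under its centre.
There are look-alikes about, which are no part of the job. Of the things like the mould, leave any that is red; of the rest the larger one is meant.

How it is judged:
On the way:
1. The mould is shut (gap under 1.5 mm) and the far jaw holds it by itself: the pad presses on it with more than 1 N while the trigger is let go (under 3 mm) (value of joint mould_front below 0.0015 m and contact force between jaw_pad and mould above 1 N and value of joint trigger below 0.003 m), for 0.3 s.
At the end, for the whole second after the job is handed in: The jaw is back within 3 mm of fully open, trigger and release tab are let go (within 3 mm of rest), and the mould is shut (gap under 1.5 mm), lying flat, at rest, on the bed between the jaws (x of jaw_plate in the frame of clamp above 0.128 m and value of joint mould_front below 0.0015 m and value of joint each of trigger, release below 0.003 m and angle between mould's own z axis and vertical below 0.1 rad and x of mould in the frame of clamp between 0.03 and 0.058 m and z of mould in the frame of clamp between 0.044 and 0.053 m and linear speed of mould below 0.01 m/s); the robot touches nothing.
It fails at once if the far jaw's pad presses on the mould with more than 20 N (contact force between jaw_pad and mould above 20 N).
It fails at once if the robot touches the mould (contact force between any of the fingers, the arm and mould above 1 N).
It fails at once if the robot pushes the far jaw or its pad instead of using the trigger (contact force between any of the fingers, the arm and far_jaw above 1 N).
It fails at once if a bystander is moved by more than 25 mm (distance of any of mortar, glue_stick, amber_jar, amber_jar2, calculator, pocket_scale, dish from where it was at the start of the episode above 0.025 m).
It also fails if it takes over 45 s, if anything falls off the work surface, if the arm or the gripper's body presses on something with over 40 N, if the wrist force passes 120 N, or if a joint passes its speed limit or range.

## Working session

There is one attempt and no reset: what is moved stays moved. The work goes in short steps, Python scripts to look and compute and a tool call to move; the robot and the scene stay as the last step left them, time stands still between calls to the robot, and variables do not carry over. Pictures are saved under pics/ and viewed, at most 10 in all, crops included, and the job is handed in when it is done.

Besides the shell and the picture viewer there is one more tool, called after "Request:" as name(argument=value, ...), one argument or row to a line, values as JSON. drive_tool: Moves the arm, as the interface text tells. Its arguments: {"type":"object","properties":{"rows":{"type":"array"},"force":{"type":"number"}},"required":["rows"]}

```bash
mkdir -p pics
cat > h.py <<'E'
import numpy as np, cv2
from rig import manip, eyes, job
def snap(n,f):
    im=eyes.get_image(n); cv2.imwrite(f'pics/{f}.png',im[:,:,::-1]); return im
def ray(n,u,v,z,cal=None):
    c=cal or eyes.get_calibration(n); K=np.array(c['camera_matrix']);V=np.array(c['view'])
    d=np.linalg.inv(K)@[u,v,1]; d=np.array([d[0],-d[1],-d[2]])
    R=V[:3,:3];o=-R.T@V[:3,3]; w=R.T@d
    return o+w*(z-o[2])/w[2]
def proj(n,p):
    c=eyes.get_calibration(n); K=np.array(c['camera_matrix']);V=np.array(c['view'])
    q=V[:3,:3]@np.array(p)+V[:3,3]; q=K@[q[0],-q[1],-q[2]]; return q[:2]/q[2]
E
python3 - <<'E'
from h import *
a=snap('top','top1');b=snap('scene','sc1')
print(eyes.get_calibration('top'))
for n,im in(('top',a),('scene',b)):
    h=cv2.cvtColor(im,cv2.COLOR_RGB2HSV)
    m=cv2.inRange(h,(5,150,120),(22,255,255))
    k,l,s,c=cv2.connectedComponentsWithStats(m)
    for i in range(1,k):
        if s[i,4]>15: print(n,s[i],c[i].round(1))
E
```

```text
{'camera_matrix': array([[404.29549341,   0.        , 274.32613176],
       [  0.        , 404.29549341, 216.67958717],
       [  0.        ,   0.        ,   1.        ]]), 'view': array([[-0.02644469, -0.99963082,  0.00623706, -0.02240243],
       [ 0.98342836, -0.0248956 ,  0.17957971, -0.53690605],
       [-0.17935813,  0.01088263,  0.98372365, -1.09910538],
       [ 0.        ,  0.        ,  0.        ,  1.        ]])}
top [379 152   6   6  22] [381.6 154.7]
top [383 159   6   5  20] [385.3 161.1]
top [238 189   7  18  49] [240.9 197.5]
top [283 203   6  13  35] [285.8 208.1]
top [319 215  11  12  93] [323.7 220.4]
scene [  48    0   74  192 4429] [ 89.9 108. ]
scene [101   0   6  25  43] [103.7  11.3]
scene [ 121    0   36  173 1775] [138.1  92.3]
scene [ 142    0   65  169 4785] [171.5  66.1]
scene [208   0  16 104 761] [214.7  61.8]
scene [221   0   7  64 173] [224.3  30.8]
scene [361  17  10  35 136] [366.1  36.1]
scene [ 106   23   33  156 1299] [122.5 109.2]
scene [384  33   8  24  79] [387.8  46. ]
scene [ 65  37  13  51 148] [70.2 63.3]
scene [225  65   5  41 103] [227.3  88. ]
scene [127  81   5  38  77] [129.2 100.1]
scene [371  95  15  23 117] [380.6 106.1]
scene [169 118  13  37 244] [174.6 137.5]
scene [215 120  10  18 120] [219.2 128.6]
scene [182 124  14  26 267] [188.6 136.5]
scene [200 126   9  18 117] [203.5 134.6]
scene [ 75 165  11  30 129] [ 80.3 181.5]
scene [194 175  10   7  41] [198.8 178.2]
scene [247 199   9  15  71] [251.2 204.5]
scene [259 207   9  13 101] [263.4 212.8]
scene [169 211   9   7  29] [173.3 213.8]
scene [273 234  15  14  59] [278.1 238.2]
scene [233 249  12   8  60] [239.3 253.2]
scene [107 251   9  11  47] [110.3 256.9]
scene [150 267   9   5  22] [154.7 269.6]
scene [162 276   7   6  24] [165.4 278.9]
scene [174 286   7   6  26] [176.7 289. ]
scene [186 297   7   6  26] [188.8 299.7]
scene [197 308   9   6  29] [200.9 311.1]
```

View pics/top1.png

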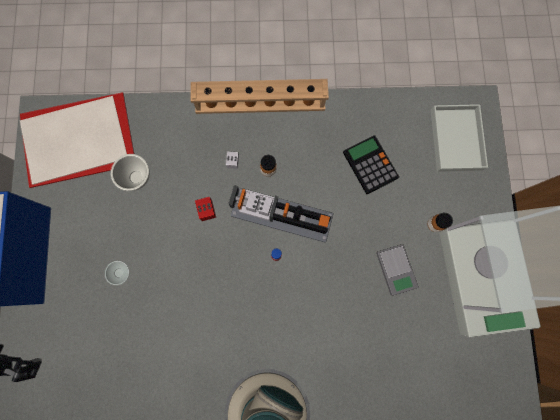

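View pics/sc1.png

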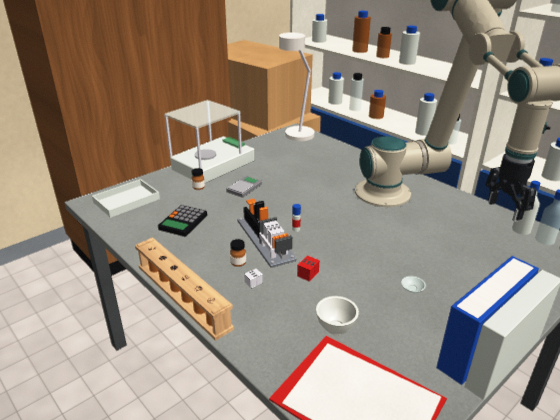

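The mould-like things in the top view are the white one in the clamp (257,204), a small white one (232,158) and a red one (205,208). The large non-red one in the clamp fits. I'll confirm that in a crop and compute the clamp pose.

Run:
```python
from h import *
im=cv2.imread('pics/top1.png')
cv2.imwrite('pics/crop1.png',cv2.resize(im[140:260,190:350],None,fx=5,fy=5,interpolation=cv2.INTER_CUBIC))
T=ray('top',323.7,220.4,.088);G=ray('top',285.8,208.1,.120)
d=(G-T)[:2];print(T,G,np.linalg.norm(d),'exp .108',np.degrees(np.arctan2(d[1],d[0])))
s=manip.get_state();print(s['position'],s['ee_rot'],s['width'],s['clock'])
for n in [(238,186),(330,240),(232,218),(333,212)]: print(n,ray('top',*n,.0))
```

```text
[ 0.51520596 -0.17070725  0.088     ] [ 0.5456484  -0.06674853  0.12      ] 0.10832431938187294 exp .108 73.67828109960618
[0.20329575 0.53737265 0.24150154] [-2.62605559e-04  1.79908912e-01  9.83682900e-01 -8.16139071e-04] 0.08567835849523327 0.1
(238, 186) [0.64134508 0.06968564 0.        ]
(330, 240) [ 0.47138312 -0.19823408  0.        ]
(232, 218) [0.54422075 0.0884232  0.        ]
(333, 212) [ 0.55473523 -0.21143271  0.        ]
```

View pics/crop1.png

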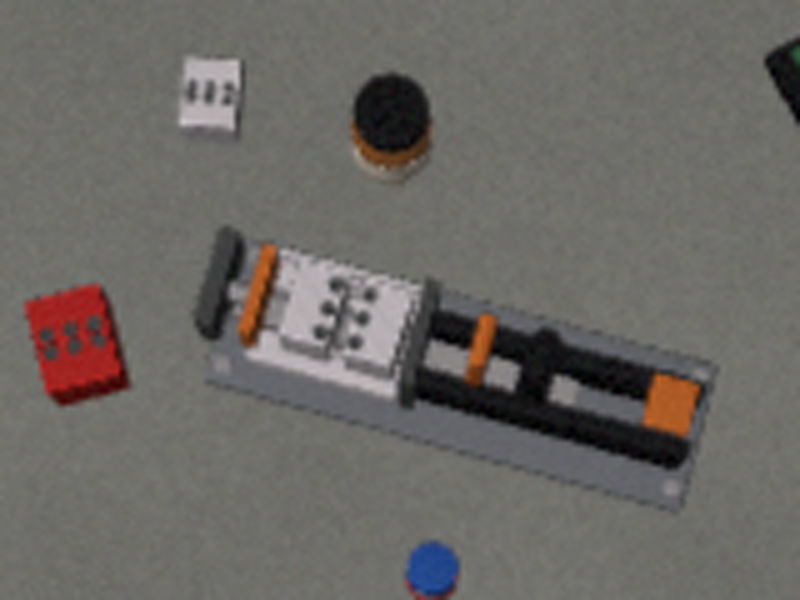

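The crop confirms it: the large white mould with a visible gap lies in the clamp. The orange trigger is at crop (481,350), the black handle at (537,365) and the tab at (670,403). The clamp's x axis points about 74° from world x. I'll approach above the handle.

Request:
drive_tool(
  rows=[
    [[0,0,0.08],[2.2,-4.2,0],6.6],
    [[0,0,0],[2.2,-4.2,0],6.6],
    [[0,0,0],[2.2,-4.2,0],6.6],
    [[0,0,0],[2.2,-4.2,0],6.6],
    [[0,0,0],[2.2,-4.2,0],6.6],
    [[0,0,0],[2.2,-4.2,0],6.6],
    [[0,0,0],[2.2,-4.2,0],6.6],
    [[0,0,0],[2.2,-4.2,0],6.6],
  ],
  force=20,
)

```text
clock: 1.1
position: [0.3798, 0.2004, 0.2421]
ee_rot: [-0.0, 0.14, 0.99, 0.0]
contact_force: [1.5, 0.3, 0.1]
width: 0.0658
gripper_force: 0.0
```

Request:
drive_tool(
  rows=[
    [[0,0,0],[2.2,-4.2,0],6.6],
    [[0,0,0],[2.2,-4.2,0],6.6],
    [[0,0,0],[2.2,-4.2,0],6.6],
    [[0,0,0],[2.2,-4.2,0],6.6],
    [[0,0,0],[2.2,-4.2,0],6.6],
    [[0,0,0],[2.2,-4.2,0],6.6],
    [[0,0,0],[2.2,-4.2,0],6.6],
    [[0,0,0],[0,0,0],6.6],
  ],
)

```text
clock: 2.1
position: [0.5348, -0.0951, 0.2414]
ee_rot: [-0.0, 0.142, 0.99, -0.0]
contact_force: [0.0, 0.4, 0.3]
width: 0.0661
gripper_force: 0.0
```

Run:
```python
from h import *
c=eyes.get_calibration('wrist'); im=snap('wrist','w1')
np.save('wcal.npy',c,allow_pickle=True)
h=cv2.cvtColor(im,cv2.COLOR_RGB2HSV)
m=cv2.inRange(h,(5,150,100),(22,255,255))
k,l,s,cc=cv2.connectedComponentsWithStats(m)
for i in range(1,k):
    if s[i,4]>60: print(s[i],cc[i].round(1), [ray('',*cc[i],z,c).round(4) for z in(.121,.105,.089)])
print(eyes.get_calibration('wrist')['view'])
```

```text
[462 162  28  70 711] [478.5 197.1] [array([0.5685, 0.0415, 0.121 ]), array([0.575 , 0.0489, 0.105 ]), array([0.5816, 0.0563, 0.089 ])]
[315 175  17  52 612] [323.  202.6] [array([ 0.541 , -0.0668,  0.121 ]), array([ 0.5458, -0.0663,  0.105 ]), array([ 0.5506, -0.0657,  0.089 ])]
[ 171  176   35   37 1165] [187.8 194.3] [array([ 0.5077, -0.1585,  0.121 ]), array([ 0.5105, -0.1637,  0.105 ]), array([ 0.5132, -0.169 ,  0.089 ])]
[[ 2.80434682e-01  9.59872890e-01 -6.51193419e-04 -5.89113794e-02]
 [-9.19900428e-01  2.68562540e-01 -2.85757529e-01  5.53408243e-01]
 [-2.74116019e-01  8.07353549e-02  9.58301733e-01 -2.24622353e-01]
 [ 0.00000000e+00  0.00000000e+00  0.00000000e+00  1.00000000e+00]]
```

View pics/w1.png

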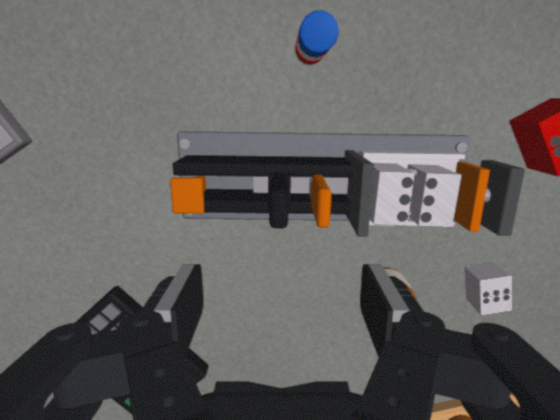

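The wrist view shows the tab at (188,194), handle (279,200), trigger (320,200) and the mould in the clamp at right. It agrees with the top view to within 2 mm. I'll descend astride handle and trigger.

Request:
drive_tool(
  rows=[
    [[0,0,0],[0.3,0.35,0],7.0],
    [[0,0,0],[0,0,-3],7.0],
    [[0,0,0],[0,0,-3],7.0],
    [[0,0,0],[0,0,-2.5],7.0],
    [[0,0,0],[0,0,-2.5],7.0],
    [[0,0,0],[0,0,-2],7.0],
    [[0,0,0],[0,0,-1.2],7.0],
    [[0,0,0],[0,0,0],7.0],
  ],
)

```text
clock: 3.15
position: [0.5359, -0.0877, 0.0999]
ee_rot: [-0.001, 0.14, 0.99, 0.0]
contact_force: [-0.2, 0.4, 0.3]
width: 0.0701
gripper_force: 0.0
```

Run:
```python
from h import *
snap('wrist','w2')
```

```text
(no output)
```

View pics/w2.png

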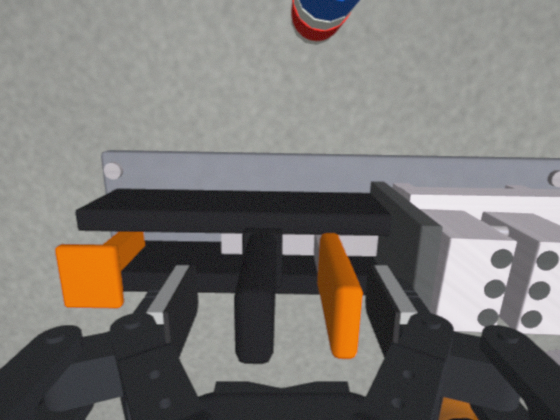

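Fingers straddle handle (258,300) and trigger (340,300). They sit about 4 mm too far towards the jaw, so I'll shift back and start the first stroke gently.

Request:
drive_tool(
  rows=[
    [[0,0,0],[0.1,-0.4,0],7.0],
    [[0,0,0],[0,0,0],6.4],
    [[0,0,0],[0,0,0],6.0],
    [[0,0,0],[0,0,0],5.6],
    [[0,0,0],[0,0,0],5.6],
  ],
)

```text
clock: 3.82
position: [0.539, -0.0909, 0.1015]
ee_rot: [0.002, 0.141, 0.99, 0.002]
contact_force: [2.3, 7.7, 5.3]
width: 0.056
gripper_force: 3.7
```

Request:
drive_tool(
  rows=[
    [[0,0,0],[0,0,0],5.2],
    [[0,0,0],[0,0,0],4.8],
    [[0,0,0],[0,0,0],4.4],
    [[0,0,0],[0,0,0],4.4],
  ],
)

```text
clock: 4.32
position: [0.5393, -0.0903, 0.1018]
ee_rot: [0.002, 0.141, 0.99, 0.002]
contact_force: [2.7, 8.8, 8.0]
width: 0.0443
gripper_force: 4.7
```

Request:
drive_tool(
  rows=[
    [[0,0,0],[0,0,0],4.0],
    [[0,0,0],[0,0,0],3.6],
    [[0,0,0],[0,0,0],3.4],
    [[0,0,0],[0,0,0],3.4],
  ],
)

```text
clock: 4.82
position: [0.5395, -0.0898, 0.1019]
ee_rot: [0.002, 0.141, 0.99, 0.003]
contact_force: [2.9, 10.9, 8.3]
width: 0.0342
gripper_force: 5.5
```

Request:
drive_tool(
  rows=[
    [[0,0,0],[0,0,0],3.1],
    [[0,0,0],[0,0,0],2.9],
    [[0,0,0],[0,0,0],2.8],
    [[0,0,0],[0,0,0],2.8],
  ],
)

```text
clock: 5.32
position: [0.539, -0.0915, 0.102]
ee_rot: [0.002, 0.141, 0.99, 0.001]
contact_force: [1.6, 6.3, 7.5]
width: 0.0278
gripper_force: 8.0
```

Run:
```python
from h import *
print(manip.get_state()['contact_force'])
snap('wrist','w3')
```

```text
[1.58575296 6.26671338 7.48894964]
```

View pics/w3.png

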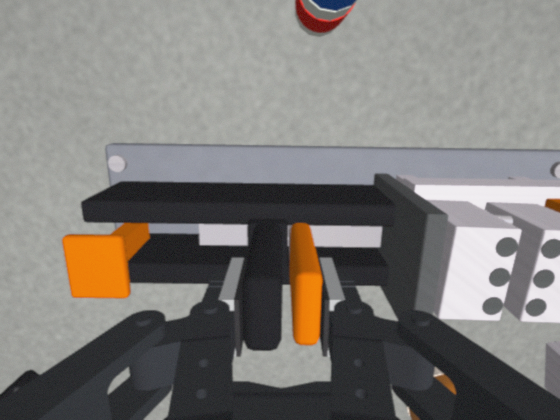

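The trigger is fully squeezed against the handle, at (285,290), and the far pad has come into view at (552,203). I'll let the trigger right out and do the second stroke.

Request:
drive_tool(
  rows=[
    [[0,0,0],[0,0,0],5.0],
    [[0,0,0],[0,0,0],7.0],
    [[0,0,0],[0,0,0],7.0],
    [[0,0,0],[0,0,0],7.0],
    [[0,0,0],[0,0,0],6.2],
    [[0,0,0],[0,0,0],5.6],
    [[0,0,0],[0,0,0],5.0],
    [[0,0,0],[0,0,0],4.6],
  ],
)

```text
clock: 6.38
position: [0.539, -0.0886, 0.1017]
ee_rot: [0.001, 0.142, 0.99, 0.004]
contact_force: [2.3, 13.0, 8.4]
width: 0.0458
gripper_force: 6.6
```

Request:
drive_tool(
  rows=[
    [[0,0,0],[0,0,0],4.2],
    [[0,0,0],[0,0,0],3.9],
    [[0,0,0],[0,0,0],3.6],
    [[0,0,0],[0,0,0],3.6],
  ],
)

```text
clock: 6.88
position: [0.5395, -0.0878, 0.1022]
ee_rot: [0.002, 0.142, 0.99, 0.005]
contact_force: [2.7, 14.4, 11.6]
width: 0.0366
gripper_force: 7.8
```

Request:
drive_tool(
  rows=[
    [[0,0,0],[0,0,0],3.3],
    [[0,0,0],[0,0,0],3.0],
    [[0,0,0],[0,0,0],2.8],
    [[0,0,0],[0,0,0],2.8],
  ],
)

```text
clock: 7.38
position: [0.5385, -0.0912, 0.1028]
ee_rot: [0.001, 0.141, 0.99, 0.001]
contact_force: [-1.3, 6.1, 14.0]
width: 0.0278
gripper_force: 10.9
```

Request:
drive_tool(
  rows=[
    [[0,0,0],[0,0,0],5.0],
    [[0,0,0],[0,0,0],7.0],
    [[0,0,0],[0,0,0],7.0],
    [[0,0,0],[0,0,0],7.0],
    [[0,0,0],[0,0,0],6.2],
    [[0,0,0],[0,0,0],5.6],
    [[0,0,0],[0,0,0],5.2],
    [[0,0,0],[0,0,0],5.0],
  ],
)

```text
clock: 8.38
position: [0.5391, -0.0879, 0.1016]
ee_rot: [0.001, 0.142, 0.99, 0.005]
contact_force: [2.8, 15.7, 7.2]
width: 0.0501
gripper_force: 7.7
```

Request:
drive_tool(
  rows=[
    [[0,0,0],[0,0,0],4.8],
    [[0,0,0],[0,0,0],4.6],
    [[0,0,0],[0,0,0],4.4],
    [[0,0,0],[0,0,0],4.4],
  ],
)

```text
clock: 8.88
position: [0.5393, -0.0876, 0.1022]
ee_rot: [0.002, 0.142, 0.99, 0.005]
contact_force: [2.0, 15.4, 11.4]
width: 0.0445
gripper_force: 7.9
```

Run:
```python
from h import *
im=snap('wrist','w4');snap('top','top2'); t=cv2.imread('pics/top2.png')[170:250,215:345]
a=cv2.resize(t,(780,480),interpolation=cv2.INTER_CUBIC); cv2.imwrite('pics/crop2.png',a)
```

```text
(no output)
```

View pics/w4.png

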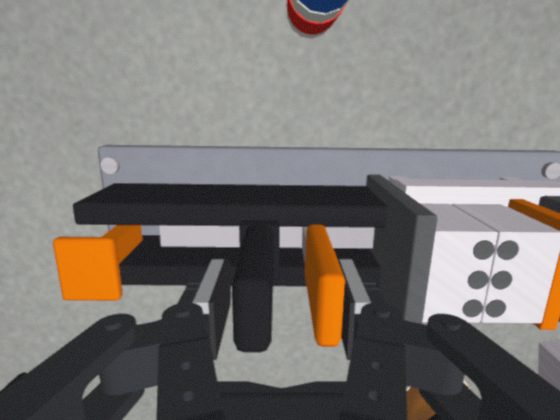

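The mould is almost shut, with the gap line at about (487,270), and the orange pad is on it at (545,270). The force is flat at 15.5 N, so the pins are sliding. I'll continue in small steps.

Request:
drive_tool(
  rows=[
    [[0,0,0],[0,0,0],4.2],
    [[0,0,0],[0,0,0],4.0],
    [[0,0,0],[0,0,0],4.0],
  ],
)

```text
clock: 9.35
position: [0.5397, -0.0866, 0.1025]
ee_rot: [0.002, 0.142, 0.99, 0.006]
contact_force: [2.0, 19.4, 12.9]
width: 0.0407
gripper_force: 9.4
```

Request:
drive_tool(
  rows=[
    [[0,0,0],[0,0,0],3.8],
    [[0,0,0],[0,0,0],3.6],
    [[0,0,0],[0,0,0],3.6],
  ],
)

```text
clock: 9.72
position: [0.5395, -0.0873, 0.1028]
ee_rot: [0.002, 0.142, 0.99, 0.005]
contact_force: [1.7, 17.4, 15.3]
width: 0.0362
gripper_force: 15.1
```

The force climbed well above the plateau, to about 24 N on the trigger, so the mould is shut. I'll let the trigger out and look.

Request:
drive_tool(
  rows=[
    [[0,0,0],[0,0,0],5.0],
    [[0,0,0],[0,0,0],7.0],
    [[0,0,0],[0,0,0],7.0],
    [[0,0,0],[0,0,0],7.0],
    [[0,0,0],[0,0,0],7.0],
    [[0,0,0],[0,0,0],7.0],
    [[0,0,0],[0,0,0],7.0],
  ],
)

```text
clock: 10.6
position: [0.5375, -0.0928, 0.1003]
ee_rot: [-0.0, 0.14, 0.99, 0.0]
contact_force: [0.3, -1.0, -0.3]
width: 0.0702
gripper_force: 0.0
```

Request:
drive_tool(
  rows=[
    [[0,0,0],[0,0,4],7.0],
    [[0,0,0],[0,0,4],7.0],
    [[0,0,0],[0.5,3,4],7.0],
    [[0,0,0],[1.4,4.8,2],7.0],
    [[0,0,0],[1.4,4.8,0],7.0],
    [[0,0,0],[0,0,0],7.0],
  ],
)

```text
clock: 11.35
position: [0.5711, 0.0364, 0.2406]
ee_rot: [0.0, 0.138, 0.99, 0.001]
contact_force: [-0.1, -1.4, -0.5]
width: 0.0701
gripper_force: 0.0
```

Run:
```python
from h import *
im=snap('wrist','w5')
```

```text
(no output)
```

View pics/w5.png

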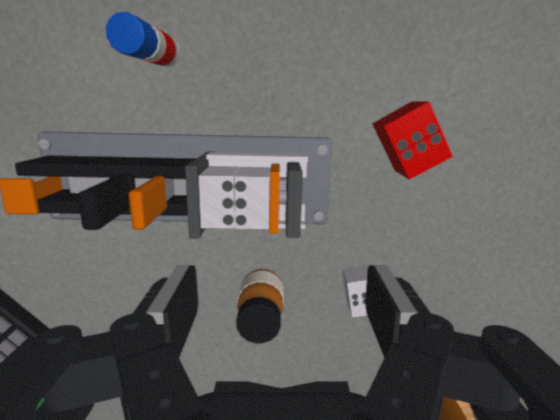

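Run:
```python
from h import *
im=cv2.imread('pics/w5.png')[150:245,180:310]
cv2.imwrite('pics/crop5.png',cv2.resize(im,None,fx=6,fy=6,interpolation=cv2.INTER_CUBIC))
```

```text
(no output)
```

View pics/crop5.png

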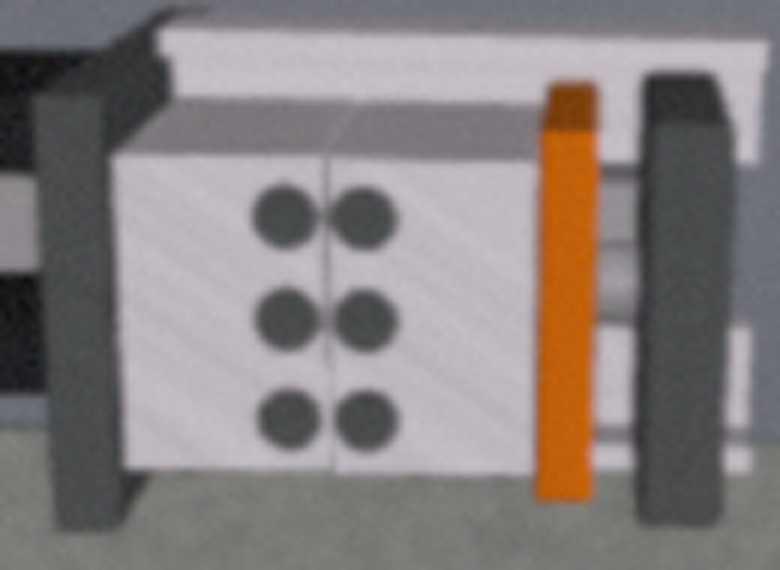

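The mould is shut: only a hairline seam at crop x 328, and it lies against the near jaw. The pad (543) to plate (643) distance is about 13 mm of the original 21, so it grips at about 11 N with the trigger out. Next I'll press the release tab.

Request:
drive_tool(
  rows=[
    [[0,0,0],[-1.15,-4.1,0],0],
    [[0,0,0],[-1.15,-4.1,0],0],
    [[0,0,0],[-1.15,-4.1,0],0],
    [[0,0,0],[-1.15,-4.1,0],0],
    [[0,0,0],[-1.1,-4.2,0],0],
    [[0,0,0],[0,0,-4],0],
    [[0,0,0],[0,0,-4],0],
    [[0,0,0],[0,0,0],0],
  ],
)

```text
clock: 12.4
position: [0.5103, -0.1728, 0.1575]
ee_rot: [-0.004, 0.141, 0.99, 0.001]
contact_force: [-0.5, 1.3, 0.5]
width: 0.0
gripper_force: 0.0
```

Request:
drive_tool(
  rows=[
    [[0,0,0],[0.3,0.3,-2.5],0],
    [[0,0,0],[0,0,-2],0],
    [[0,0,0],[0,0,-1],0],
    [[0,0,0],[0,0,-0.3],0],
    [[0,0,0],[0,0,0],0],
  ],
)

```text
clock: 13.02
position: [0.5171, -0.1701, 0.1031]
ee_rot: [0.001, 0.14, 0.99, -0.0]
contact_force: [0.4, 0.3, -0.4]
width: 0.0001
gripper_force: 0.0
```

Request:
drive_tool(
  rows=[
    [[0,0,0],[0,0,-0.3],0],
    [[0,0,0],[0,0,-0.3],0],
    [[0,0,0],[0,0,-0.1],0],
    [[0,0,0],[0,0,0],0],
    [[0,0,0],[0,0,0],0],
    [[0,0,0],[0,0,0],0],
    [[0,0,0],[0,0,0],0],
    [[0,0,0],[0,0,0],0],
  ],
)

```text
clock: 14.02
position: [0.5168, -0.1697, 0.0954]
ee_rot: [0.0, 0.14, 0.99, 0.0]
contact_force: [2.0, -1.6, 2.5]
width: 0.0003
gripper_force: 1.4
```

Request:
drive_tool(
  rows=[
    [[0,0,0],[0,0,-0.15],0],
    [[0,0,0],[0,0,-0.05],0],
    [[0,0,0],[0,0,0],0],
    [[0,0,0],[0,0,0],0],
    [[0,0,0],[0,0,0],0],
    [[0,0,0],[0,0,0],0],
    [[0,0,0],[0,0,0],0],
    [[0,0,0],[0,0,0],0],
  ],
)

```text
clock: 15.02
position: [0.5167, -0.1697, 0.0934]
ee_rot: [0.0, 0.14, 0.99, 0.0]
contact_force: [3.1, -1.4, 3.0]
width: 0.0001
gripper_force: 1.7
```

Request:
drive_tool(
  rows=[
    [[0,0,0],[0,0,0],0],
    [[0,0,0],[0,0,0],0],
    [[0,0,0],[0,0,0],0],
    [[0,0,0],[0,0,0],0],
    [[0,0,0],[0,0,0],0],
    [[0,0,0],[0,0,0],0],
  ],
)

```text
clock: 15.78
position: [0.5166, -0.1697, 0.0933]
ee_rot: [0.0, 0.14, 0.99, 0.0]
contact_force: [2.7, -1.6, 4.2]
width: 0.0
gripper_force: 1.7
```

Request:
drive_tool(
  rows=[
    [[0,0,0],[0,0,4],0],
    [[0,0,0],[0,0,4],0],
    [[0,0,0],[1.1,4.2,3],0],
    [[0,0,0],[1.1,4.2,3],0],
    [[0,0,0],[1.2,4.1,0],2],
    [[0,0,0],[1.15,4.1,0],4],
    [[0,0,0],[1.15,4.1,0],7],
    [[0,0,0],[0,0,0],7],
  ],
)

```text
clock: 16.77
position: [0.5717, 0.0402, 0.2316]
ee_rot: [-0.003, 0.138, 0.99, 0.0]
contact_force: [-0.8, -0.5, 0.0]
width: 0.0699
gripper_force: 0.0
```

Run:
```python
from h import *
print(manip.get_state()['contact_force'])
im=snap('wrist','w6')
```

```text
[-0.75310866 -0.5427512   0.04879785]
```

View pics/w6.png

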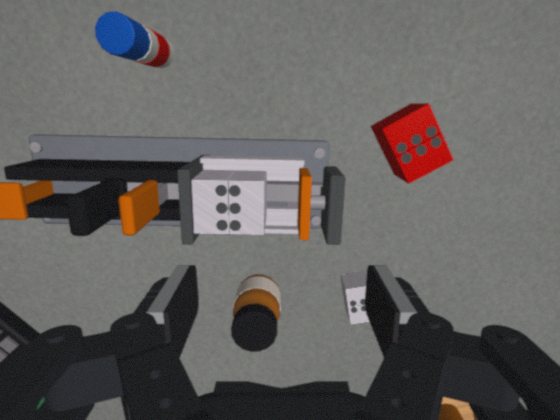

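The mould (230,203) sits shut on the bed, the pad is back at (305,205) and nothing else has moved. I'll move clear and compare the pad's position with the start in the top view.

Request:
drive_tool(
  rows=[
    [[0,0,0],[-3,5,1],7],
    [[0,0,0],[-3,5,1],7],
    [[0,0,0],[-3,5,0],7],
    [[0,0,0],[-3,5,0],7],
    [[0,0,0],[-3,5,0],7],
    [[0,0,0],[0,0,0],7],
  ],
)

```text
clock: 17.58
position: [0.4204, 0.2885, 0.2526]
ee_rot: [-0.002, 0.138, 0.99, -0.001]
contact_force: [0.3, -1.1, -0.1]
width: 0.0702
gripper_force: 0.0
```

Run:
```python
from h import *
snap('top','top3')
for f in('top1','top3'):
    h=cv2.cvtColor(cv2.imread(f'pics/{f}.png'),cv2.COLOR_BGR2HSV)
    m=cv2.inRange(h,(5,130,90),(22,255,255)); m[:185]=0;m[245:]=0;m[:,:225]=0;m[:,340:]=0
    k,l,s,c=cv2.connectedComponentsWithStats(m)
    print(f,[(s[i,4],c[i].round(1)) for i in range(1,k) if s[i,4]>10])
```

```text
top1 [(np.int32(56), array([240.9, 198. ])), (np.int32(47), array([285.7, 208.9])), (np.int32(103), array([323.7, 220.5]))]
top3 [(np.int32(56), array([240.9, 198. ])), (np.int32(48), array([285.7, 209.1])), (np.int32(102), array([323.7, 220.4]))]
```

Pad, trigger and tab are all back at their starting pixels, so the jaw is fully open.

```bash
python3 -c "
from h import *
print(job.sign_off())"
```

```text
the job is handed in; nothing more can be done
None
```

The job is handed in: three trigger strokes shut the mould and the jaws held it with the trigger let go, then the release tab ran the jaw fully back, leaving the shut mould free on the bed at about 18 s; the sign-off gave no verdict.

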